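# Clamp a plywood figure on the slotted craft board

### The arm

A 7-joint arm with a two-finger parallel gripper is mounted at the origin on the work surface. World frame = base frame: x ahead of the robot, y to its left, z up, the work surface at z = 0. Lengths are in m, angles in degrees, forces in N, time in s.
With the tool pointing down it reaches from about 0.4 to 0.875 m from the base axis. Payload 19.3 kg.
Tool frame: the origin (TCP) lies midway between the tips of the shut fingers; the grasp point (between the pads) lies 19 mm behind it; z points along the fingers, y is the line along which they close (so a half turn about z gives the same grasp; the last joint's range is limited). The gripper opens to 85 mm and grips with 20 to 120 N. Pads are 22 mm wide; open, the fingers measure 114 mm over their backs; the gripper's body (76 mm by 85 mm) begins 54 mm behind the grasp point. The pads swing forward as they close: fully open they stand 13 mm farther back than shut.
Start: joints at [-77.074, 29.874, -2.08, 91.645, 1.215, 58.505, -6.463], TCP at [0.182, 0.598, 0.231] pointing down, gripper open.
Joint ranges: [-166.77, 166.77], [-17.47, 122.26], [-85.68, 81.53], [9.62, 139.38], [-72.42, 252.41], [9.2, 110.78], [-144.41, 144.41]. Speed limits (degrees/s): [108.29, 108.29, 136.94, 136.94, 172.46, 172.46, 172.46].

### API

Orientations are given as [roll, pitch, yaw] about the fixed x, y, z axes, in that order (R = Rz(yaw) Ry(pitch) Rx(roll)).
In Python, from rig import get_state, grab_frame, sign_off gives the robot as it stands.
- The arm moves only by the tool servo_tool, never from a script. Its argument "targets" is text: rows parted by semicolons, each of 7 numbers parted by spaces: the opening, from 0 (shut) to 1 (fully open), then the shift along the tool's x, y, z as a fraction of full scale, then the turn, a rotation vector about the tool's x, y, z as a fraction of full scale. A call has exactly 5 rows; each row shifts and turns the commanded pose from where the row before left it, along the tool's axes as they then stand; what a row does not reach is not made up. Full scale, the value 1, is 2 cm for a shift and 0.08 rad for a turn. A row lasts 1/10 s, in which the tool goes at most 50 mm and 8.59 degrees, less where a joint would pass 70% of its speed; a pose out of reach is approached as far as the arm can. A call with a number of a shift or a turn outside -1 to 1 is refused whole. A call with a gripper value outside its range is refused whole. The fingers move at their own pace and stop on an object; the grip force is fixed at half the most. Time passes only in rows, so rows that do not move let the fingers close, or fill a call up. It gives the time, the measured TCP pose, the force, the opening and the grip force at its end, in the units of the state.
- get_state(): the state, without advancing time (a new reading comes with each control period).
- grab_frame(name): name is "scene" or "top"; returns a dict with "image" (400x640x3 uint8, red, green, blue), "fx", "fy", "cx", "cy" (pixels), "dist" ([k1, k2, p1, p2, k3] as OpenCV has them; the pictures are not rectified), "world_to_cam" (4x4, takes a point from world to camera coordinates). Camera axes: x right, y down, z forward; pixel columns grow to the right and rows downward; lengths in m; the calibration is good to about 2 mm. A picture is of the moment at which its call begins. There is no depth.
- sign_off(): hands the job in; it is judged then, once.
The state is a dict: "time": time; "joint_positions": joint angles; "qvel": joint speeds; "joint_efforts": joint torques, N m; "position": TCP position; "tool_rot": TCP orientation; "ft_force": force on the tool from outside, world axes, zero at the start; "ft_torque": the same for the moment, N m; "width": finger opening in m; "finger_force": force on a finger pad.
Only numpy, scipy, OpenCV 4.12 (cv2) and the standard library are available. Lean on these libraries where they do the work, as an engineer would, in place of code of your own. Each camera call takes 0.05 s, during which the arm holds its last target. There are 200 camera calls.

### The job

Get the plywood gingerbread figure clamped for painting: slide it along the board until its head rests against the wooden stop bar, tip the blue hinged strap down onto it, and slide the upright T-bolt along its slot fully home into the strap's notch. Then turn the bolt clockwise until its head lies square across the slot, and swing the red lever nut clockwise until it is tight. Leave the other things on the table where they are.

Things in the scene. Friction and masses are not known exactly. Their poses are not given: they have to be found in the camera images.
- board: Fixed aluminium board 320 x 140 x 26 mm, a T-slot along its middle, open at both ends. Origin: centre of its underside, on the table; x along the slot from the bolt's end to the blue hinge, z up. Turned up to 26 degrees, hinge to the robot's left. Slot mouth 19.5 mm, lips 8 mm thick, channel below 36.8 mm wide, 12 mm high. Blue hinge blocks at x 107 to 137, y +-28 to 40, up to z 56 mm.
- figure_home (a point): Point on the board's top (z = 26 mm) at x = 35 mm, y = 0 in the board's frame: where the figure's origin lies when its head touches the stop bar, its x axis then along the board's x (10 mm to either side of the slot's middle does no harm). The pale wooden stop bar runs across the board, 12 x 90 x 10 mm high, its face to the figure at x = 83 mm in the board's frame.
- figure: Loose plywood gingerbread figure 12 mm thick, about 50 g, lying on the board over the slot. Origin: underside, middle; x towards its head, a disc of radius 18 mm about x = 30 mm. Two feet end flat at x = -44 mm, each 18 mm wide, centred at y = +-18 mm; arms reach y = +-42 mm at x = 6 mm. Starts feet towards the bolt, up to 8 degrees askew, 22 to 40 mm short of home.
- strap: Blue hinged strap, 8 mm thick, 50 mm wide. Origin: on the hinge line (board frame x = 120, z = 42 mm), mid-thickness; x points from free end to hinge, z is up when shut. Starts open, leaning 7 to 25 degrees back past upright, away from the bolt. Pushed from behind past upright it sinks by its own weight (about 2 s) to lie level on the figure, its underside 12 mm, its top 20 mm above the board.
- strap_tip (a point): Middle of the strap's free end, 171 mm from the hinge line, mid-thickness. The free end has a notch in its middle, 21 mm wide and 23 mm deep (notch floor 148 mm from the hinge line), between two prongs.
- tbolt: Loose upright T-bolt, 0.28 kg with nut, in the slot. Origin: on its axis, underside of its collar (radius 18, 5 mm high), which rests on the board. Shank 18 mm thick; head 36 x 18 x 8 mm in the channel, long side along body x. Starts near the board's -x end, head along the slot (within 9 degrees), free to slide or be lifted out; when home in the notch its origin is at board x = -37 mm.
- tab (a point): Centre of the yellow tab on top of the bolt, 61 mm above the bolt's origin. Tab 32 x 10 x 18 mm, its long side along the head's long side. The head turns clockwise seen from above (only about 40 degrees the other way) and stops against the channel walls just past square; square, it is held under the lips.
- clamp_nut (a joint): Turn of the red lever nut on the bolt, rad: 0 loose, grows clockwise from above, stops at 2.0; starts at 0 to 0.15 and stays where left. Lowers 3.5 mm per rad; its brass spring washer meets the strap at about 0.7 and clamps firmly from 1.5 on. The thread is stiffer (0.08 N m) than the loose bolt, so pushing the lever clockwise first turns the bolt until its head stops, then the nut.
- lever_ball (a point): Centre of the black ball (radius 9 mm) at the lever's end: 80 mm from the bolt's axis, 42 mm above the bolt's origin when loose. The lever is a round bar 11 mm thick, level, from a hub of radius 18 mm (31 to 46 mm above the bolt's origin). At joint value 0 it points 140 degrees clockwise from the bolt's x axis, so rearwards and to the board's -y side at the start.
- jar: Bystander: white jar, radius 25 mm, 80 mm high. Origin: centre of its underside.
- brush_cup: Bystander: blue cup of brushes, rim radius 36 mm, 95 mm high, brushes to 175 mm. Origin: centre of its underside.
- deer: Bystander: blue deer cut-out, about 100 x 95 x 8 mm, lying flat. Origin: underside, in the middle.
- crayon_case: Bystander: clear case of crayons, 110 x 160 x 29 mm. Origin: centre of its underside.
Mind the look-alikes: they are no part of the job. There is more than one size of the figure; the job needs the smallest. Of the things like the tbolt, leave any that is pink; of the rest the larger one is meant.

How it is judged (in metres and radians):
On the way, in this order (a step that is already met when the one before it is completed fails the run):
1. the figure lies home, its head against the stop bar (x of figure in the frame of board above 0.029 m and y of figure in the frame of board between -0.015 and 0.015 m and angle between the x axis of figure and the x axis of board, either way round below 0.25 rad), for 0.1 s.
2. the strap lies level on the figure (angle between the z axis of strap and the z axis of board, either way round below 0.05 rad and contact force between strap and figure above 0.1 N), for 0.2 s.
3. the bolt has been slid into the strap's notch, its nut still loose (x of tbolt in the frame of board above -0.047 m and angle between tbolt's own z axis and vertical below 0.12 rad and value of joint clamp_nut below 0.6 rad), for 0.1 s.
4. the bolt's head has been turned square across the slot (angle between the x axis of tbolt and the y axis of board, either way round below 0.26 rad and x of tbolt in the frame of board above -0.048 m), for 0.1 s.
At the end, for the whole second after the job is handed in: Figure against the stop within 6 mm, within 15 mm of the middle and straight within 0.25 rad; strap level within 0.05 rad; T-bolt within 10 mm of the notch floor, upright, head under the lips and square within 15 degrees; nut at 1.5 rad or more, strap pressing the figure with over 5 N; at rest (all of step 1 and angle between the z axis of strap and the z axis of board, either way round below 0.05 rad and x of tbolt in the frame of board above -0.047 m and angle between tbolt's own z axis and vertical below 0.1 rad and angle between the x axis of tbolt and the y axis of board, either way round below 0.26 rad and z of tbolt in the frame of board below 0.031 m and value of joint clamp_nut above 1.5 rad and contact force between strap and figure above 5 N and linear speed of tbolt below 0.02 m/s); the robot touches nothing.
It fails at once if a bystander is moved more than 30 mm (distance of any of jar, brush_cup, deer, crayon_case from where it was at the start of the episode above 0.03 m).
It also fails if it takes over 72 s, if anything falls off the work surface, if the arm or the gripper's body presses on something with over 40 N, if the wrist force passes 120 N, or if a joint passes its speed limit or range.

## Working session

There is one attempt and no reset: what is moved stays moved. The work goes in short steps, Python scripts to look and compute and a tool call to move; the robot and the scene stay as the last step left them, time stands still between calls to the robot, and variables do not carry over. Pictures are saved under pics/ and viewed, at most 10 in all, crops included, and the job is handed in when it is done.

Besides the shell and the picture viewer there is one more tool, called after ">>>" as name(argument=value, ...) on one line, values as JSON. servo_tool: Moves the arm, as the interface text tells. Its arguments: {"type":"object","properties":{"targets":{"type":"string"}},"required":["targets"]}

```bash
ls; mkdir -p pics; python3 - <<'E'
from rig import *
import cv2,numpy as np
s=get_state();print({k:np.round(v,3).tolist() for k,v in s.items()})
for n in("scene","top"):
    f=grab_frame(n);cv2.imwrite(f"pics/{n}0.png",cv2.cvtColor(f["image"],cv2.COLOR_RGB2BGR))
    print(n,f["fx"],f["fy"],f["cx"],f["cy"],f["dist"],np.round(f["world_to_cam"],3).tolist())
E
```

```text
pics
{'time': 0.0, 'joint_positions': [-77.073, 29.911, -2.082, 91.671, 1.215, 58.505, -6.462], 'qvel': [0.089, -0.067, 0.045, -0.053, 0.013, -0.078, -0.069], 'joint_efforts': [0.001, -92.709, 1.98, -36.993, 0.018, 0.008, -0.0], 'position': [0.182, 0.598, 0.231], 'tool_rot': [-179.935, 0.005, 163.052], 'ft_force': [-0.718, 0.408, 0.461], 'ft_torque': [0.012, -0.058, 0.009], 'finger_force': 0.0, 'width': 0.086}
scene 422.28964033904816 422.28964033904816 317.90712887790045 198.1436981603864 [0.02874951 0.         0.         0.         0.        ] [[0.434, 0.901, 0.013, -0.243], [0.66, -0.308, -0.685, -0.327], [-0.614, 0.306, -0.728, 1.633], [0.0, 0.0, 0.0, 1.0]]
top 378.8361484803816 378.8361484803816 319.98068817052143 196.3625985931716 [-0.04284162  0.          0.          0.          0.        ] [[-0.023, -1.0, -0.002, -0.0], [-0.986, 0.023, -0.165, 0.572], [0.166, -0.001, -0.986, 1.188], [0.0, 0.0, 0.0, 1.0]]
```

View pics/scene0.png

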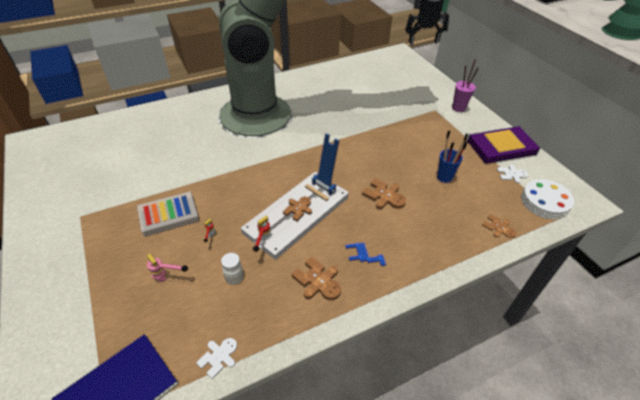

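View pics/top0.png

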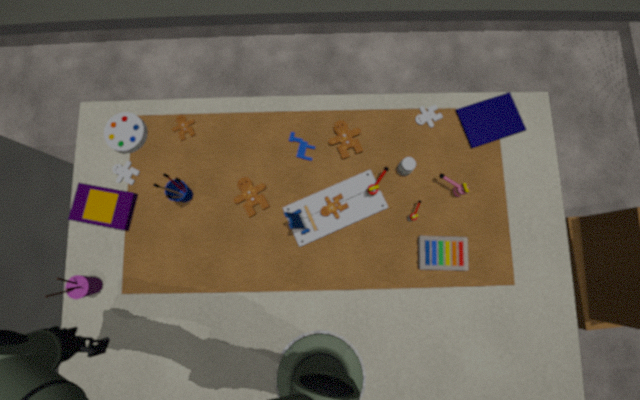

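The scene view shows the board at about (295,212) px. The strap stands open at (328,165), the figure is at (299,208), the real bolt at (262,232), and the jar near it at (232,268). In the top view the board spans (283..388, 170..245), the figure is at (333,206), the bolt near (373,188), the lever ball near (385,168) and the jar at (407,165).

```bash
cat > h.py <<'E'
from rig import *
import cv2,numpy as np
from scipy.spatial.transform import Rotation as R
def K(f): return np.array([[f["fx"],0,f["cx"]],[0,f["fy"],f["cy"]],[0,0,1.]]),np.array(f["dist"])
def ray(f,uv):
    k,d=K(f);p=cv2.undistortPoints(np.float64(uv).reshape(-1,1,2),k,d)[:,0]
    W=np.array(f["world_to_cam"]);Rm,t=W[:3,:3],W[:3,3]
    return -Rm.T@t, np.c_[p,np.ones(len(p))]@Rm
def plane(f,uv,z):
    c,d=ray(f,uv);return c+d*((z-c[2])/d[:,2])[:,None]
def tri(fa,ua,fb,ub):
    ca,da=ray(fa,ua);cb,db=ray(fb,ub);da,db=da[0],db[0]
    s=np.linalg.lstsq(np.c_[da,-db],cb-ca,rcond=None)[0]
    a,b=ca+s[0]*da,cb+s[1]*db;return (a+b)/2,np.linalg.norm(a-b)
def proj(f,P):
    k,d=K(f);W=np.array(f["world_to_cam"])
    return cv2.projectPoints(np.float64(P).reshape(-1,1,3),cv2.Rodrigues(W[:3,:3])[0],W[:3,3],k,d)[0][:,0]
def crop(f,x0,y0,w,h,k,name):
    im=cv2.cvtColor(f["image"],cv2.COLOR_RGB2BGR)[y0:y0+h,x0:x0+w]
    cv2.imwrite(name,cv2.resize(im,None,fx=k,fy=k,interpolation=cv2.INTER_CUBIC))
E
python3 - <<'E'
from h import *
T=grab_frame("top");S=grab_frame("scene")
a=T;crop(T,275,150,150,110,4,"pics/a.png");crop(S,190,120,170,150,4,"pics/b.png")
A=cv2.imread("pics/a.png");B=cv2.imread("pics/b.png");B=cv2.resize(B,(A.shape[1]//1,int(B.shape[0]*A.shape[1]/B.shape[1])))
cv2.imwrite("pics/bb.png",B)
for n,f in(("top",T),("scene",S)):
    h=cv2.cvtColor(f["image"],cv2.COLOR_RGB2HSV);
    x0,y0,x1,y1=(275,160,395,252) if n=="top" else (235,165,355,260)
    m=np.zeros(h.shape[:2],np.uint8)
    mm=((h[...,1]<60)&(h[...,2]>110)).astype(np.uint8)*255;m[y0:y1,x0:x1]=mm[y0:y1,x0:x1]
    m=cv2.morphologyEx(m,cv2.MORPH_OPEN,np.ones((3,3)))
    c=max(cv2.findContours(m,0,1)[0],key=cv2.contourArea);c=cv2.convexHull(c)
    print(n,"area",cv2.contourArea(c))
    q=cv2.approxPolyDP(c,6,True)[:,0];P=plane(f,q,.026);print(q.tolist(),np.round(P,3).tolist())
    r=cv2.minAreaRect(np.float32(plane(f,c[:,0],.026)[:,:2]*1000));print("rect",r)
    for nm,mk in(("yellow",(h[...,0]>22)&(h[...,0]<34)&(h[...,1]>150)&(h[...,2]>110)),("red",((h[...,0]<7)|(h[...,0]>174))&(h[...,1]>170)&(h[...,2]>90)),("brown",(h[...,0]>5)&(h[...,0]<18)&(h[...,1]>90)&(h[...,2]>60))):
        if nm=="brown":
            hull=np.zeros_like(m);cv2.fillConvexPoly(hull,c,255);hull=cv2.erode(hull,np.ones((5,5)));mk=mk&(hull>0)
        nn,l,st,ce=cv2.connectedComponentsWithStats(mk.astype(np.uint8))
        print(nm,[(st[i].tolist(),np.round(ce[i],1).tolist()) for i in range(1,nn) if st[i][4]>8])
E
```

```text
top area 4200.0
[[370, 170], [387, 207], [299, 246], [283, 207]] [[0.661, -0.184, 0.026], [0.535, -0.234, 0.026], [0.413, 0.058, 0.026], [0.542, 0.11, 0.026]]
rect ((538.4190673828125, -61.91032409667969), (144.03089904785156, 323.973876953125), 22.57312774658203)
yellow [([110, 135, 4, 4, 13], [111.2, 136.5]), ([463, 183, 6, 9, 28], [465.5, 186.9]), ([369, 185, 10, 6, 27], [373.9, 187.3]), ([84, 190, 33, 32, 775], [100.1, 205.8]), ([412, 214, 7, 4, 13], [415.4, 215.6]), ([446, 241, 4, 24, 90], [447.4, 253.1])]
red [([123, 117, 4, 4, 11], [124.2, 118.5]), ([375, 170, 11, 15, 43], [380.4, 176.3]), ([369, 192, 7, 3, 15], [371.7, 192.8]), ([414, 207, 4, 7, 12], [415.7, 210.0]), ([459, 242, 4, 23, 67], [460.6, 253.3])]
brown [([367, 187, 5, 8, 14], [368.5, 190.9]), ([321, 194, 27, 24, 276], [333.1, 206.2])]
scene area 4066.5
[[347, 191], [277, 254], [241, 230], [314, 172]] [[0.54, 0.11, 0.026], [0.67, -0.177, 0.026], [0.548, -0.238, 0.026], [0.418, 0.054, 0.026]]
rect ((545.0021362304688, -66.87046813964844), (147.08322143554688, 333.2923889160156), 22.496850967407227)
yellow [([160, 203, 7, 17, 62], [162.7, 210.9]), ([259, 217, 8, 7, 23], [262.8, 219.9]), ([206, 220, 5, 4, 13], [208.0, 221.4]), ([148, 255, 7, 9, 28], [151.1, 258.4])]
red [([145, 207, 6, 17, 61], [147.2, 215.4]), ([206, 224, 7, 15, 35], [208.3, 229.5]), ([256, 224, 13, 22, 76], [261.8, 232.5])]
brown [([307, 185, 20, 14, 46], [316.0, 191.7]), ([284, 197, 27, 23, 349], [298.1, 207.4]), ([263, 229, 7, 6, 14], [266.1, 231.2])]
```

View pics/a.png

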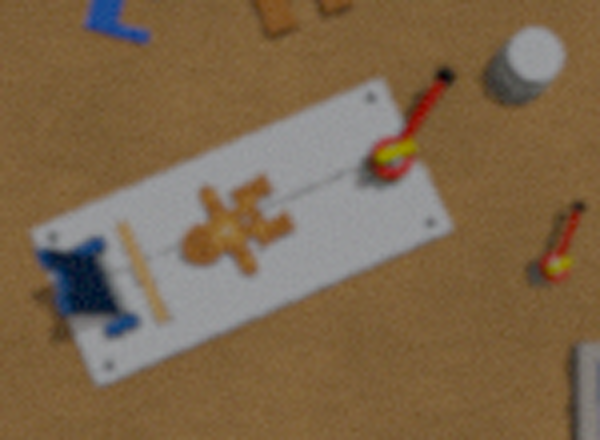

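View pics/bb.png

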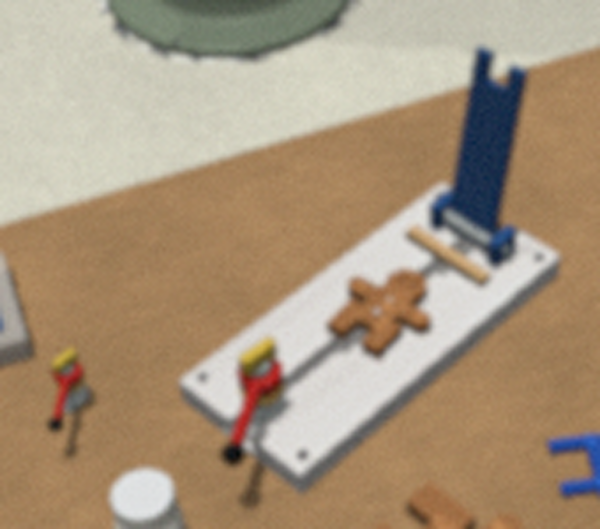

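The crops show the figure's head towards the stop bar and its feet towards the bolt. The stop bar runs from about (306,205) to (316,230) in top-view pixels. The bolt's tab is at (374,187) and the ball at (386,169), both near the board's right end. The strap leans back at the left.

```bash
cat >> h.py <<'E'
BC=np.array([.539,-.062]);BY=112.4
def b2w(x,y=0):
    a=np.radians(BY);return BC+np.array([[np.cos(a),-np.sin(a)],[np.sin(a),np.cos(a)]])@[x,y]
def w2b(p):
    a=np.radians(BY);return np.array([[np.cos(a),np.sin(a)],[-np.sin(a),np.cos(a)]])@(np.asarray(p)[:2]-BC)
def go(p,yaw):
    "tool-frame shift (units of 2cm) and z turn (units of .08) from the present pose"
    s=get_state();r=R.from_euler("xyz",s["tool_rot"],degrees=True)
    g=R.from_euler("xyz",[180,0,yaw],degrees=True)
    print("to go, tool axes at goal yaw:",np.round(g.inv().apply(np.array(p)-s["position"])/.02,2),"turn",np.round((r.inv()*g).as_rotvec()/.08,2))
E
python3 - <<'E'
from h import *
T=grab_frame("top");S=grab_frame("scene")
p,e=tri(T,[373.9,187.3],S,[262.8,219.9]);print("tab",p,e,w2b(p))
print("tab top plane",w2b(plane(T,[373.9,187.3],.092)[0]),w2b(plane(S,[262.8,219.9],.09)[0]))
p,e=tri(T,[386,168.8],S,[248.5,249]);print("ball",p,e,w2b(p))
for n,z,q in(("bar",.036,[[306.2,205.5],[316.2,230.5]]),("fig",.038,[[333.1,206.2]]),("jar",.08,[[407.5,164]])):
    P=plane(T,q,z);print(n,P.round(3).tolist(),[w2b(x).round(4).tolist() for x in P])
h=cv2.cvtColor(T["image"],cv2.COLOR_RGB2HSV);mk=(h[...,0]>5)&(h[...,0]<18)&(h[...,1]>90)&(h[...,2]>60)
n,l,st,ce=cv2.connectedComponentsWithStats(mk[194:219,321:349].astype(np.uint8));i=1+np.argmax(st[1:,4])
v,u=np.nonzero(l==i);B=np.array([w2b(x) for x in plane(T,np.c_[u+321,v+194],.038)])
print("fig x",B[:,0].min(),B[:,0].max(),"y",B[:,1].min(),B[:,1].max())
B-=B.mean(0);w,V=np.linalg.eigh(B.T@B);print(V)
h=B@np.array([1,0]);
for k in range(2):
    P=plane(S,[[[329,135]],[[336,139]]][k],.2);print("strap prong?",w2b(P[0]))
go([*b2w(-.095),.3],BY)
E
```

```text
tab [ 0.59040154 -0.18388477  0.08804629] 0.0019805232664182964 [-0.13227569 -0.00107642]
tab top plane [-1.32197785e-01  5.17516278e-05] [-0.1326111  -0.00312647]
ball [ 0.65253098 -0.23895792  0.06422196] 0.017194665499764523 [-0.20686904 -0.0375312 ]
bar [[0.544, 0.032, 0.036], [0.462, 0.001, 0.036]] [[0.0853, -0.0409], [0.088, 0.0474]]
fig [[0.54, -0.056, 0.038]] [[0.0056, -0.003]]
jar [[0.666, -0.298, 0.08]] [[-0.2667, -0.0271]]
fig x -0.03768709556046067 0.05088637115507274 y -0.04029617622497711 0.035847004718508726
[[ 0.10734768 -0.99422154]
 [-0.99422154 -0.10734768]]
strap prong? [0.16060439 0.01713927]
strap prong? [ 0.16038169 -0.00969074]
to go, tool axes at goal yaw: [-42.05   3.92  -3.44] turn [-0.    0.   11.05]
```

>>> servo_tool(targets="0.12 0 0 -0.7 0 0 1; 0.12 0 0 -0.7 0 0 1; 0.12 0 0 -0.7 0 0 1; 0.12 0 0 -0.7 0 0 1; 0.12 0 0 -0.7 0 0 1")

```text
time: 0.8
position: [0.1822, 0.5977, 0.3018]
tool_rot: [-180.0, 0.0, 139.9]
ft_force: [0.2, 0.5, -0.1]
width: 0.0126
finger_force: 0.0
```

>>> servo_tool(targets="0.12 0 0 0 0 0 1; 0.12 0 0 0 0 0 1; 0.12 0 0 0 0 0 1; 0.12 0 0 0 0 0 1; 0.12 0 0 0 0 0 1")

```text
time: 1.3
position: [0.1822, 0.5978, 0.3012]
tool_rot: [-180.0, 0.0, 117.0]
ft_force: [-0.6, 0.5, -0.3]
width: 0.0102
finger_force: 0.0
```

>>> servo_tool(targets="0.12 -0.3 0.1 0 0 0 1; 0.12 -0.7 0.1 0 0 0 0; 0.12 -1 0.1 0 0 0 0; 0.12 -1 0.1 0 0 0 0; 0.12 -1 0.1 0 0 0 0")

```text
time: 1.8
position: [0.2234, 0.5267, 0.3013]
tool_rot: [180.0, 0.0, 112.8]
ft_force: [0.1, 0.9, 0.5]
width: 0.0104
finger_force: 0.0
```

>>> servo_tool(targets="0.12 -1 0.1 0 0 0 0; 0.12 -1 0.1 0 0 0 0; 0.12 -1 0.1 0 0 0 0; 0.12 -1 0.1 0 0 0 0; 0.12 -1 0.1 0 0 0 0")

```text
time: 2.3
position: [0.271, 0.4382, 0.3014]
tool_rot: [180.0, -0.0, 112.7]
ft_force: [0.4, 0.5, -0.1]
width: 0.0101
finger_force: 0.0
```

>>> servo_tool(targets="0.12 -1 0.1 0 0 0 0; 0.12 -1 0.1 0 0 0 0; 0.12 -1 0.1 0 0 0 0; 0.12 -1 0.1 0 0 0 0; 0.12 -1 0.1 0 0 0 0")

```text
time: 2.8
position: [0.3185, 0.3497, 0.3014]
tool_rot: [180.0, -0.0, 112.7]
ft_force: [-0.0, -0.1, 0.1]
width: 0.0102
finger_force: 0.0
```

>>> servo_tool(targets="0.12 -1 0.1 0 0 0 0; 0.12 -1 0.1 0 0 0 0; 0.12 -1 0.1 0 0 0 0; 0.12 -1 0.1 0 0 0 0; 0.12 -1 0.1 0 0 0 0")

```text
time: 3.3
position: [0.366, 0.2613, 0.3013]
tool_rot: [180.0, -0.0, 112.7]
ft_force: [-0.1, 0.4, 0.8]
width: 0.0102
finger_force: 0.0
```

>>> servo_tool(targets="0.12 -1 0.08 0 0 0 0.07; 0.12 -1 0.08 0 0 0 0; 0.12 -1 0.08 0 0 0 0; 0.12 -1 0.08 0 0 0 0; 0.12 -1 0.08 0 0 0 0")

```text
time: 3.8
position: [0.4113, 0.1719, 0.3013]
tool_rot: [180.0, -0.0, 112.4]
ft_force: [0.2, 1.3, 0.4]
width: 0.0099
finger_force: 0.0
```

>>> servo_tool(targets="0.12 -1 0.08 0 0 0 0; 0.12 -1 0.08 0 0 0 0; 0.12 -1 0.08 0 0 0 0; 0.12 -1 0.08 0 0 0 0; 0.12 -1 0.08 0 0 0 0")

```text
time: 4.3
position: [0.4565, 0.0824, 0.3013]
tool_rot: [180.0, -0.0, 112.4]
ft_force: [-0.4, 0.4, -0.3]
width: 0.0103
finger_force: 0.0
```

>>> servo_tool(targets="0.12 -1 0.08 0 0 0 0; 0.12 -1 0.08 0 0 0 0; 0.12 -1 0.08 0 0 0 0; 0.12 -1 0.08 0 0 0 0; 0.12 -1 0.08 0 0 0 0")

```text
time: 4.8
position: [0.5017, -0.007, 0.3013]
tool_rot: [180.0, -0.0, 112.4]
ft_force: [-0.5, -0.5, -0.4]
width: 0.01
finger_force: 0.0
```

>>> servo_tool(targets="0.12 -1 0.08 0 0 0 0; 0.12 -1 0.08 0 0 0 0; 0.12 -1 0.08 0 0 0 0; 0.12 -1 0.08 0 0 0 0; 0.12 -1 0.08 0 0 0 0")

```text
time: 5.3
position: [0.547, -0.0965, 0.3013]
tool_rot: [180.0, -0.0, 112.4]
ft_force: [0.0, 1.0, -0.4]
width: 0.0104
finger_force: 0.0
```

>>> servo_tool(targets="0.12 -1 0.08 0 0 0 0; 0.12 -0.3 0 0.7 0 0 0; 0.12 0 0 1 0 0 0; 0.12 0 0 1 0 0 0; 0.12 0 0 1 0 0 0")

```text
time: 5.8
position: [0.5577, -0.1183, 0.2257]
tool_rot: [-180.0, -0.0, 112.4]
ft_force: [0.0, -0.8, 1.1]
width: 0.0102
finger_force: 0.0
```

>>> servo_tool(targets="0.12 0 0 1 0 0 0; 0.12 0 0 1 0 0 0; 0.12 0 0 1 0 0 0; 0.12 0 0 1 0 0 0; 0.12 0 0 0 0 0 0")

```text
time: 6.3
position: [0.5565, -0.118, 0.1447]
tool_rot: [-179.8, -0.1, 112.4]
ft_force: [-0.3, -0.3, -0.3]
width: 0.0104
finger_force: 0.0
```

>>> servo_tool(targets="0.12 -0.2 0.3 1 0 0 0; 0.12 0 0 1 0 0 0; 0.12 0 0 1 0 0 0; 0.12 0 0 1 0 0 0; 0.12 0 0 0.8 0 0 0")

```text
time: 6.8
position: [0.5654, -0.1198, 0.0508]
tool_rot: [-180.0, -0.0, 112.3]
ft_force: [0.9, 0.4, 0.8]
width: 0.0104
finger_force: 0.0
```

>>> servo_tool(targets="0.12 0 0 0.7 0 0 0; 0.12 0 0 0 0 0 0; 0.12 0.3 0 0 0 0 0; 0.12 0.3 0 0 0 0 0; 0.12 0.3 0 0 0 0 0")

```text
time: 7.3
position: [0.5591, -0.1027, 0.0381]
tool_rot: [179.9, 0.0, 112.3]
ft_force: [-0.1, -1.5, 2.4]
width: 0.0105
finger_force: 1.3
```

>>> servo_tool(targets="0.12 0.25 0 0 0 0 0; 0.12 0.25 0 0 0 0 0; 0.12 0.25 0 0 0 0 0; 0.12 0.25 0 0 0 0 0; 0.12 0 0 0 0 0 0")

```text
time: 7.8
position: [0.5514, -0.0843, 0.0377]
tool_rot: [180.0, 0.0, 112.3]
ft_force: [-0.2, -2.0, 6.5]
width: 0.0105
finger_force: 3.3
```

```bash
python3 - <<'E'
from h import *
T=grab_frame("top");S=grab_frame("scene")
crop(T,280,150,130,100,3,"pics/c1.png");crop(S,235,125,130,130,3,"pics/c2.png")
a=cv2.imread("pics/c1.png");b=cv2.imread("pics/c2.png");a=cv2.copyMakeBorder(a,0,90,0,0,0)
cv2.imwrite("pics/c.png",np.hstack([a,b]));s=get_state();print(w2b(s["position"]),s["position"],s["ft_force"])
E
```

```text
[-0.02541442 -0.00292178] [ 0.55138601 -0.0843834   0.03770359] [ 0.28488511 -0.38943986  6.44343045]
```

View pics/c.png

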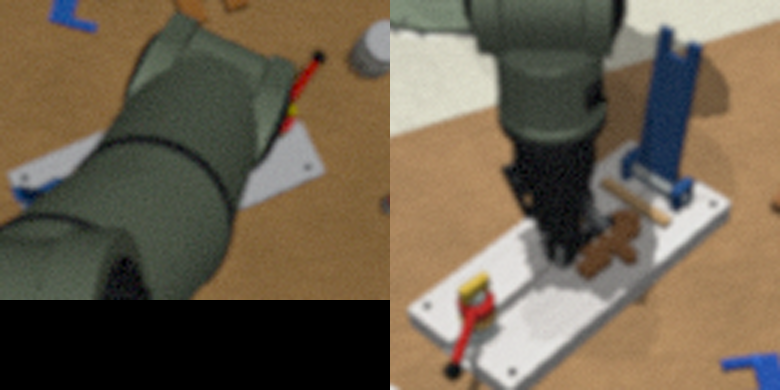

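The left half shows the arm hiding the board in the top view. The right half shows the fingertips at the feet, around (560,255), and the figure near (612,243), still short of the bar. The tips seem to bear on something, with 6 N upward, so I'm measuring the figure before pushing on.

```bash
cat >> h.py <<'E'
def fig(S,name=None):
    h=cv2.cvtColor(S["image"],cv2.COLOR_RGB2HSV)
    q=proj(S,[[*b2w(x,y),.03] for x,y in((-.09,-.065),(.078,-.065),(.078,.065),(-.09,.065))])
    m=np.zeros(h.shape[:2],np.uint8);cv2.fillConvexPoly(m,np.int32(q),255)
    m[~((h[...,0]>4)&(h[...,0]<18)&(h[...,1]>90)&(h[...,2]>35))]=0
    n,l,st,ce=cv2.connectedComponentsWithStats(m);i=1+np.argmax(st[1:,4]);v,u=np.nonzero(l==i)
    B=np.array([w2b(x) for x in plane(S,np.c_[u,v],.034)]);c=B.mean(0)
    w,V=np.linalg.eigh((B-c).T@(B-c));print("fig n",len(u),"x",B[:,0].min().round(4),B[:,0].max().round(4),"y",B[:,1].min().round(4),B[:,1].max().round(4),"mean",c.round(4),"ax",V[:,1].round(2),"ev",w)
    return B
E
python3 - <<'E'
from h import *
S=grab_frame("scene");B=fig(S)
g=np.full((28,34),'.')
for x,y in B:
    i,j=int((.05-y)/.004),int((x+.06)/.004)
    if 0<=i<28 and 0<=j<34:g[i,j]='#'
print("\n".join("".join(r) for r in g));print("x from -.06 by .004; rows y .05 down")
E
```

```text
fig n 233 x -0.0218 0.0747 y -0.0557 -0.0008 mean [ 0.0264 -0.0246] ax [-0.98 -0.19] ev [0.0268544 0.1478926]
..................................
..................................
..................................
..................................
..................................
..................................
..................................
..................................
..................................
..................................
..................................
..................................
............................##....
...........................#.####.
..............####..##....###.####
..............######.##..##.######
..............####.#########.#####
...........####.###.#############.
..........######.##########.####..
.........########.#############...
.........######.##############....
..........######.########.........
...........#.#.##...####..........
....................####..........
....................####..........
...................####...........
....................##............
..................................
x from -.06 by .004; rows y .05 down
```

The tips are riding on top of the feet, because at z ≈ 38 mm I was too high. The figure is also about 9 mm off the middle. I'll straddle the feet with open fingers and grip them at y = 0, which centres and straightens the figure, then slide it home.

>>> servo_tool(targets="0.12 0 0 -1 0 0 0; 0.12 0 0 -1 0 0 0; 0.85 0.3 -0.15 0 0 0 0; 0.85 0.4 0 0 0 0 0; 0.85 0 0 0 0 0 0")

```text
time: 8.45
position: [0.5423, -0.0712, 0.0767]
tool_rot: [-179.9, -0.1, 112.4]
ft_force: [0.3, -0.1, 0.6]
width: 0.0535
finger_force: 0.0
```

>>> servo_tool(targets="0.85 0 0 0 0 0 0; 0.85 0 0 0 0 0 0; 0.85 0 0 1 0 0 0; 0.85 0 0 1 0 0 0; 0.85 0 0 0.5 0 0 0")

```text
time: 8.95
position: [0.544, -0.0731, 0.0268]
tool_rot: [179.9, 0.0, 112.3]
ft_force: [-4.6, 6.3, 100.4]
width: 0.0726
finger_force: 49.8
```

>>> servo_tool(targets="0.85 0 0 0 0 0 0; 0.85 0 0 0 0 0 0; 0.75 0 0 0 0 0 0; 0.7 0 0 0 0 0 0; 0.7 0 0 0 0 0 0")

```text
time: 9.45
position: [0.5488, -0.0713, 0.0308]
tool_rot: [179.4, 0.1, 112.4]
ft_force: [6.0, 13.7, 51.9]
width: 0.0602
finger_force: 26.3
```

```bash
python3 - <<'E'
from h import *
S=grab_frame("scene");B=fig(S);crop(S,235,145,110,110,5,"pics/d.png");s=get_state();print(w2b(s["position"]),s["position"],s["ft_force"])
E
```

```text
fig n 65 x 0.0193 0.0747 y -0.0557 -0.007 mean [ 0.0452 -0.0315] ax [-0.82 -0.58] ev [0.00106805 0.02846008]
[-0.0123581  -0.00548932] [ 0.54878444 -0.07133381  0.03079068] [ 6.21725946 13.43408105 52.00651223]
```

View pics/d.png

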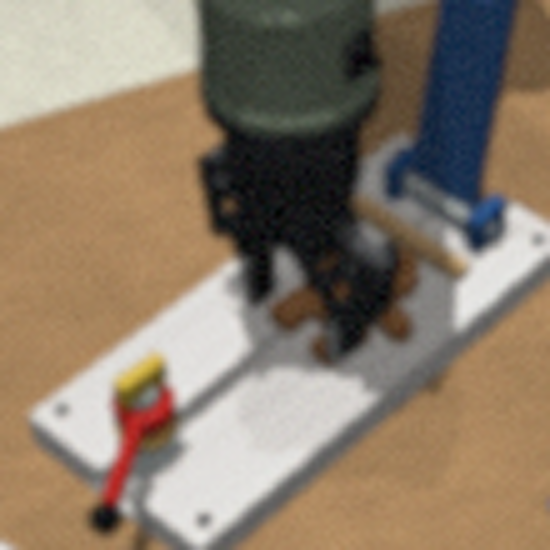

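The right fingertip, at (348,345) in the crop, stands on the figure's right foot. The figure lies further to -y than the open fingers allowed for. I'll lift clear and measure again.

>>> servo_tool(targets="0.85 0 0 -0.4 0 0 0; 0.85 0 0 -0.6 0 0 0; 0.85 0 0 -1 0 0 0; 0.85 0 0 -1 0 0 0; 0.85 0 0 -1 0 0 0")

```text
time: 10.0
position: [0.5428, -0.0733, 0.1083]
tool_rot: [-180.0, 0.0, 112.3]
ft_force: [-0.5, 0.5, 0.1]
width: 0.0725
finger_force: 0.0
```

>>> servo_tool(targets="0.85 -0.5 0 -1 0 0 0; 0.85 -1 0 -1 0 0 0; 0.85 -1 0 0 0 0 0; 0.85 -1 0 0 0 0 0; 0.85 -1 0 0 0 0 0")

```text
time: 10.5
position: [0.5773, -0.1572, 0.1478]
tool_rot: [-180.0, 0.0, 112.3]
ft_force: [0.6, -0.2, 0.2]
width: 0.0729
finger_force: 0.0
```

```bash
python3 - <<'E'
from h import *
S=grab_frame("scene");B=fig(S);crop(S,235,145,110,110,5,"pics/e.png");s=get_state();print(w2b(s["position"]),s["position"],s["ft_force"])
E
```

```text
fig n 353 x -0.0218 0.0747 y -0.0531 0.0261 mean [ 0.0227 -0.014 ] ax [-1.    0.01] ev [0.1036382  0.19642891]
[-0.10593123  0.00163719] [ 0.57785359 -0.16056218  0.14788266] [-2.64768706 -2.80656709 -0.6474129 ]
```

View pics/e.png

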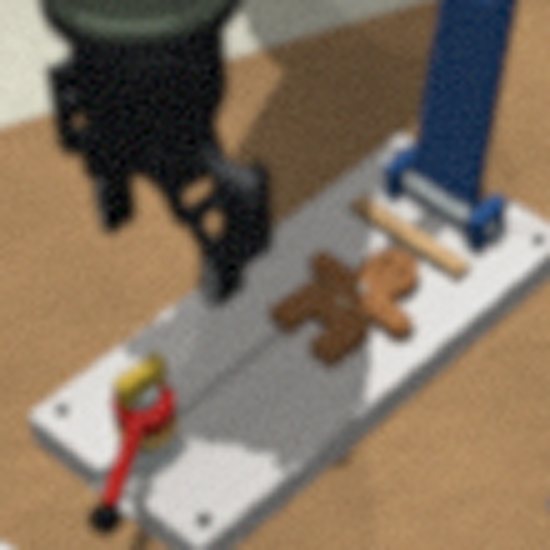

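The figure now lies straight with its feet at x ≈ -22 mm, but about 12 mm towards -y. Its centre is at (345,305) in the crop. I'll grip the feet centred on y = -12 mm.

>>> servo_tool(targets="0.85 1 0.2 0 0 0 0; 0.85 1 0.2 0 0 0 0; 0.85 1 0.2 1 0 0 0; 0.85 1 0.08 1 0 0 0; 0.85 0.75 0 0 0 0 0")

```text
time: 11.05
position: [0.5521, -0.0619, 0.1057]
tool_rot: [-179.8, -0.1, 112.3]
ft_force: [0.2, -0.4, 0.3]
width: 0.0728
finger_force: 0.0
```

>>> servo_tool(targets="0.85 0 0 1 0 0 0; 0.85 0 0 0.5 0 0 0; 0.85 0 0 0 0 0 0; 0.85 0 0 0 0 0 0; 0.85 0 0 0 0 0 0")

```text
time: 11.55
position: [0.5542, -0.0636, 0.0781]
tool_rot: [180.0, 0.0, 112.3]
ft_force: [-0.3, -0.6, 1.1]
width: 0.0726
finger_force: 0.0
```

```bash
python3 - <<'E'
from h import *
s=get_state();print(w2b(s["position"]),s["position"],s["ft_force"])
E
```

```text
[-0.00728086 -0.01347901] [ 0.55423649 -0.06359504  0.07813273] [-0.2538171  -0.61055003  1.11047562]
```

>>> servo_tool(targets="0.85 -0.2 -0.05 1 0 0 0; 0.85 0 0 0.8 0 0 0; 0.85 0 0 0.4 0 0 0; 0.85 0 0 0.2 0 0 0; 0.85 0 0 0.1 0 0 0")

```text
time: 12.05
position: [0.5546, -0.0673, 0.0275]
tool_rot: [180.0, 0.0, 112.3]
ft_force: [-1.2, -0.4, -0.1]
width: 0.0726
finger_force: 0.0
```

>>> servo_tool(targets="0.85 0 0 0.1 0 0 0; 0.85 0 0 0.1 0 0 0; 0.85 0 0 0 0 0 0; 0.78 0 0 0 0 0 0; 0.74 0 0 0 0 0 0")

```text
time: 12.55
position: [0.5545, -0.0673, 0.0235]
tool_rot: [180.0, 0.0, 112.3]
ft_force: [1.0, 0.1, 0.3]
width: 0.0631
finger_force: 0.0
```

No contact force at z = 23.5 mm, so the tips are beside the feet. Now I close.

>>> servo_tool(targets="0.7 0 0 0 0 0 0; 0.66 0 0 0 0 0 0; 0.62 0 0 0 0 0 0; 0.6 0 0 0 0 0 0; 0.6 0 0 0 0 0 0")

```text
time: 13.05
position: [0.5545, -0.0673, 0.0239]
tool_rot: [180.0, -0.0, 112.3]
ft_force: [-4.5, 0.4, 13.6]
width: 0.0523
finger_force: 59.1
```

```bash
python3 - <<'E'
from h import *
s=get_state();print(w2b(s["position"]),s["position"],s["ft_force"],s["finger_force"],s["width"])
fig(grab_frame("scene"))
E
```

```text
[-0.01076647 -0.01233162] [ 0.55450393 -0.06725488  0.02386766] [-4.53079138  0.3545289  13.55467532] 59.117395877838135 0.052313593545875774
fig n 69 x -0.0208 0.0144 y -0.0172 0.0181 mean [-0.003   0.0026] ax [-0.83  0.56] ev [0.00403097 0.0061973 ]
```

>>> servo_tool(targets="0.6 0 -0.2 -0.1 0 0 0; 0.6 0.1 -0.2 0 0 0 0; 0.6 0.15 -0.2 0 0 0 0; 0.6 0.15 0 0 0 0 0; 0.6 0.1 0 0 0 0 0")

```text
time: 13.6
position: [0.5396, -0.0636, 0.0254]
tool_rot: [180.0, 0.1, 112.3]
ft_force: [2.2, -16.0, 1.0]
width: 0.052
finger_force: 59.2
```

>>> servo_tool(targets="0.6 0.1 0 0 0 0 0; 0.6 0.05 0 0 0 0 0; 0.6 0.05 0 0 0 0 0; 0.6 0.05 0 0 0 0 0; 0.6 0 0 0 0 0 0")

```text
time: 14.1
position: [0.5394, -0.0635, 0.0261]
tool_rot: [179.9, 0.5, 112.1]
ft_force: [6.1, -31.7, 1.6]
width: 0.0527
finger_force: 59.3
```

```bash
python3 - <<'E'
from h import *
s=get_state();print(w2b(s["position"]),s["position"],s["ft_force"],s["finger_force"],s["width"])
E
```

```text
[-0.00151112  0.00020204] [ 0.53938905 -0.06347409  0.02614027] [  6.08287547 -31.6573055    1.55051133] 59.283013343811035 0.052718119878236276
```

Against the bar at 32 N. Relieve the push, release and lift.

>>> servo_tool(targets="0.6 -0.2 0 0 0 0 0; 0.65 -0.05 0 0 0 0 0; 0.75 0 0 0 0 0 0; 0.85 0 0 0 0 0 0; 0.85 0 0 0 0 0 0")

```text
time: 14.6
position: [0.5395, -0.062, 0.0253]
tool_rot: [180.0, -0.0, 112.3]
ft_force: [-0.3, 0.0, -0.3]
width: 0.0729
finger_force: 0.0
```

>>> servo_tool(targets="0.85 0 0 -0.3 0 0 0; 0.85 0 0 -0.7 0 0 0; 0.85 0 0 -1 0 0 0; 0.5 0 0 -1 0 0 0; 0.1 0 0 -1 0 0 0")

```text
time: 15.1
position: [0.5396, -0.0625, 0.1072]
tool_rot: [180.0, 0.0, 112.3]
ft_force: [1.1, 0.1, 0.5]
width: 0.0448
finger_force: 0.0
```

>>> servo_tool(targets="0 -1 0 -1 0 0 0; 0 -1 0 -1 0 0 0; 0 -1 0 -1 0 0 0; 0 0 0 -1 0 0 0; 0 0 0 -1 0 0 0")

```text
time: 15.6
position: [0.5621, -0.1188, 0.2073]
tool_rot: [180.0, 0.0, 112.2]
ft_force: [-0.1, 0.2, 0.3]
width: 0.0004
finger_force: 0.0
```

```bash
python3 - <<'E'
from h import *
S=grab_frame("scene");fig(S);s=get_state();print(w2b(s["position"]),s["position"],s["ft_force"])
h=cv2.cvtColor(S["image"],cv2.COLOR_RGB2HSV)
m=((h[...,0]>100)&(h[...,0]<130)&(h[...,1]>120)).astype(np.uint8);m[:120]=0;m[200:]=0;m[:,:300]=0;m[:,355:]=0
n,l,st,ce=cv2.connectedComponentsWithStats(m);i=1+np.argmax(st[1:,4]);print(st[i]);v,u=np.nonzero(l==i)
for r in range(v.min(),v.max(),5):
    w=u[v==r];print(r,w.min(),w.max(),end=" | ")
# predicted tips for lean angles
for a in(7,12,16,20,25):
    t=np.radians(a);print(a,[proj(S,[[*b2w(.12+.171*np.sin(t),y),.042+.171*np.cos(t)]]).round(1).tolist() for y in(.025,-.025)])
E
```

```text
fig n 340 x -0.0126 0.0759 y -0.0429 0.0372 mean [ 0.0298 -0.0034] ax [-1.   -0.03] ev [0.10579577 0.17086273]
[-0.06182525 -0.00071855] [ 0.5632241  -0.11888647  0.21019674] [ 1.95145372 -0.68525861  4.42529476]
[313 135  25  59 571]
135 326 328 | 140 325 336 | 145 324 336 | 150 323 335 | 155 322 334 | 160 321 333 | 165 321 332 | 170 320 331 | 175 316 330 | 180 313 329 | 185 329 334 | 190 329 330 | 7 [[[322.6, 133.8]], [[335.9, 141.3]]]
12 [[[325.9, 132.1]], [[339.2, 139.5]]]
16 [[[328.5, 131.1]], [[341.7, 138.4]]]
20 [[[331.0, 130.3]], [[344.2, 137.6]]]
25 [[[334.0, 129.8]], [[347.1, 137.0]]]
```

The figure is straight, centred and about at home (x from -13 to 76 mm), and the strap leans back about 9°. Next I go behind the strap.

>>> servo_tool(targets="0 0 0 -1 0 0 0; 0 0 0 -1 0 0 0; 0 0 0 -1 0 0 0; 0 0.5 0 -1 0 0 0; 0 1 0 -0.8 0 0 0")

```text
time: 16.15
position: [0.5506, -0.0913, 0.3033]
tool_rot: [179.9, 0.1, 112.2]
ft_force: [-0.7, 0.5, 0.0]
width: 0.0001
finger_force: 0.0
```

>>> servo_tool(targets="0 1 0 0 0 0 0; 0 1 0 0 0 0 0; 0 1 0 0 0 0 0; 0 1 0 0 0 0 0; 0 1 0 0 0 0 0")

```text
time: 16.65
position: [0.5123, 0.0028, 0.3022]
tool_rot: [180.0, -0.0, 112.3]
ft_force: [0.6, 0.6, 1.2]
width: -0.0003
finger_force: 0.0
```

>>> servo_tool(targets="0 1 0 0 0 0 0; 0 1 0 0 0 0 0; 0 1 0 0 0 0 0; 0 1 0 0 0 0 0; 0 1 0 0 0 0 0")

```text
time: 17.15
position: [0.4743, 0.0952, 0.3022]
tool_rot: [180.0, -0.0, 112.3]
ft_force: [-0.1, 0.1, -0.7]
width: 0.0001
finger_force: 0.0
```

>>> servo_tool(targets="0 1 0 0 0 0 0; 0 0.6 0 0 0 0 0; 0 0 0 0.3 0 0 0; 0 0 0 1 0 0 0; 0 0 0 1 0 0 0")

```text
time: 17.65
position: [0.4632, 0.1235, 0.2549]
tool_rot: [179.9, 0.0, 112.3]
ft_force: [0.1, 0.7, -0.3]
width: -0.0002
finger_force: 0.0
```

```bash
python3 - <<'E'
from h import *
s=get_state();print(w2b(s["position"]),s["position"],s["tool_rot"],s["ft_force"])
E
```

```text
[ 0.20037657 -0.00057806] [0.46317687 0.12347765 0.25493665] [1.79940931e+02 7.84302581e-03 1.12265861e+02] [ 0.10210515  0.6609753  -0.32070563]
```

>>> servo_tool(targets="0 0 0 1 0 0 0; 0 0 0 1 0 0 0; 0 0 0 1 0 0 0; 0 0 0 1 0 0 0; 0 -0.4 0 0.2 0 0 0")

```text
time: 18.15
position: [0.4651, 0.1161, 0.1697]
tool_rot: [-179.8, 0.0, 112.3]
ft_force: [0.7, 0.3, 0.0]
width: -0.0001
finger_force: 0.0
```

>>> servo_tool(targets="0 -0.6 0 0 0 0 0; 0 -0.6 0 0 0 0 0; 0 -0.5 0 0 0 0 0; 0 -0.5 0 0 0 0 0; 0 -0.5 0 0 0 0 0")

```text
time: 18.65
position: [0.4879, 0.0664, 0.1729]
tool_rot: [179.8, -0.0, 112.3]
ft_force: [-2.3, 2.1, 24.7]
width: 0.0001
finger_force: 4.8
```

>>> servo_tool(targets="0 -0.5 0 0 0 0 0; 0 -0.5 0 0 0 0 0; 0 -0.5 0 0 0 0 0; 0 -0.5 0 0 0 0 0; 0 -0.2 0 0 0 0 0")

```text
time: 19.15
position: [0.5034, 0.025, 0.1713]
tool_rot: [-180.0, 0.0, 112.2]
ft_force: [-0.6, 1.1, 0.5]
width: 0.0001
finger_force: 0.1
```

>>> servo_tool(targets="0 0.5 0 -1 0 0 0; 0 0.5 0 -1 0 0 0; 0 0 0 -1 0 0 0; 0 0 0 -1 0 0 0; 0 0 0 -1 0 0 0")

```text
time: 19.65
position: [0.4954, 0.0447, 0.2721]
tool_rot: [-180.0, 0.0, 112.3]
ft_force: [0.2, 0.4, 0.1]
width: 0.0
finger_force: 0.0
```

>>> servo_tool(targets="0 0 0 0 0 0 0; 0 0 0 0 0 0 0; 0 0 0 0 0 0 0; 0 0 0 0 0 0 0; 0 0 0 0 0 0 0")

```text
time: 20.15
position: [0.4953, 0.0447, 0.2708]
tool_rot: [-179.9, 0.0, 112.3]
ft_force: [-0.8, -0.4, 0.1]
width: -0.0001
finger_force: 0.0
```

>>> servo_tool(targets="0 0 0 0 0 0 0; 0 0 0 0 0 0 0; 0 0 0 0 0 0 0; 0 0 0 0 0 0 0; 0 0 0 0 0 0 0")

```text
time: 20.65
position: [0.4955, 0.0448, 0.2713]
tool_rot: [180.0, 0.0, 112.3]
ft_force: [1.0, 0.1, 0.1]
width: -0.0001
finger_force: 0.0
```

```bash
python3 - <<'E'
from h import *
S=grab_frame("scene");fig(S);s=get_state();print(w2b(s["position"]),s["position"],s["ft_force"])
crop(S,235,125,120,130,4,"pics/f.png")
E
```

```text
fig n 332 x -0.0114 0.0759 y -0.0424 0.0372 mean [ 0.0298 -0.0032] ax [-1.  0.] ev [0.0990312  0.16605064]
[ 0.11532515 -0.00050605] [0.49552087 0.04481625 0.27131861] [-0.27083597 -0.03152964  0.72779832]
```

View pics/f.png

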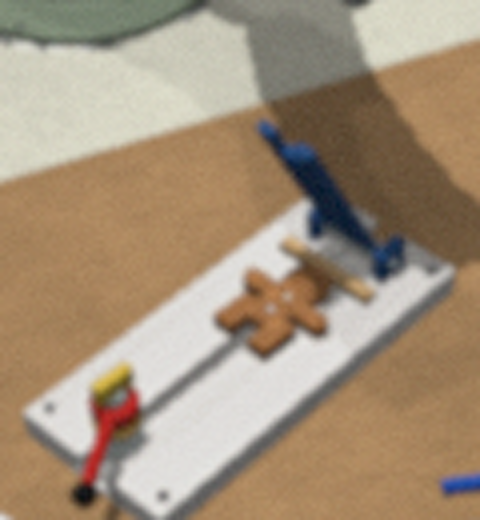

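The strap is already past upright and sinking, with its tip at (265,130) in the crop. Meanwhile I move over the bolt.

>>> servo_tool(targets="0.5 -1 0 0 0 0 0; 0.5 -1 0 0 0 0 0; 0.5 -1 0 0 0 0 0; 0.5 -1 0 0 0 0 0; 0.5 -1 0 0 0 0 0")

```text
time: 21.2
position: [0.5337, -0.0485, 0.2713]
tool_rot: [180.0, -0.0, 112.3]
ft_force: [1.0, -0.3, 0.8]
width: 0.0426
finger_force: 0.0
```

>>> servo_tool(targets="0.5 -1 0 0 0 0 0; 0.5 -1 0 0 0 0 0; 0.5 -1 0 0 0 0 0; 0.5 -1 0 0 0 0 0; 0.5 -1 0 0 0 0 0")

```text
time: 21.7
position: [0.5717, -0.141, 0.2713]
tool_rot: [-180.0, -0.0, 112.3]
ft_force: [1.3, 0.3, -0.5]
width: 0.0427
finger_force: 0.0
```

>>> servo_tool(targets="0.5 -1 0 0 0 0 0; 0.5 -1 0 0 0 0 0; 0.5 -0.4 0 0 0 0 0; 0.5 0 0 0 0 0 0; 0.5 0 0 0 0 0 0")

```text
time: 22.2
position: [0.5895, -0.1838, 0.2712]
tool_rot: [-180.0, -0.0, 112.3]
ft_force: [-0.2, -0.2, -0.4]
width: 0.0426
finger_force: 0.0
```

```bash
python3 - <<'E'
from h import *
S=grab_frame("scene");s=get_state();print(w2b(s["position"]),s["position"],s["ft_force"])
h=cv2.cvtColor(S["image"],cv2.COLOR_RGB2HSV)
m=(h[...,0]>20)&(h[...,0]<34)&(h[...,1]>130)&(h[...,2]>70);v,u=np.nonzero(m[205:235,250:275]);u=u+250;v=v+205
P=np.array([w2b(p) for p in plane(S,np.c_[u,v],.09)]);c=P.mean(0);w,V=np.linalg.eigh((P-c).T@(P-c));print("tab",len(u),c,V[:,1],np.degrees(np.arctan2(V[1,1],V[0,1])),u.mean(),v.mean())
m=((h[...,0]>100)&(h[...,0]<130)&(h[...,1]>120)).astype(np.uint8);m[:120]=0;m[240:]=0;m[:,:240]=0;m[:,355:]=0
n,l,st,ce=cv2.connectedComponentsWithStats(m);print(st[1:][st[1:,4]>10].tolist())
print("expected strap tip corners",[proj(S,[[*b2w(-.051,y),.046]]).round(1).tolist() for y in(.025,-.025)])
crop(S,235,125,120,130,4,"pics/g.png")
E
```

```text
[-0.13166427 -0.00037185] [ 0.58951715 -0.18358798  0.27122464] [ 0.49790613  0.39535962 -0.47875933]
tab 38 [-0.13528584 -0.00442075] [-0.99151574 -0.12998669] -172.53117679187605 262.39473684210526 220.71052631578948
[[283, 175, 44, 23, 367], [328, 185, 7, 9, 27]]
expected strap tip corners [[[278.0, 209.0]], [[290.2, 217.7]]]
```

View pics/g.png

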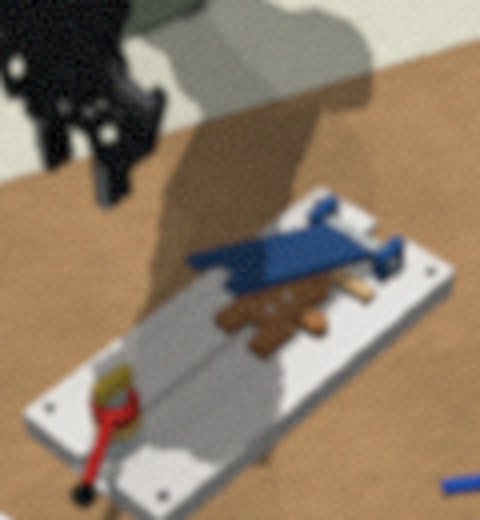

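The strap is nearly down, its free end at about (190..235, 260..290), and the gripper hovers beyond the bolt. Next I descend onto the tab and grip it.

>>> servo_tool(targets="0.5 0 0 1 0 0 0; 0.5 0 0 1 0 0 0; 0.5 0 0 1 0 0 0; 0.5 0 0 1 0 0 0; 0.5 0 0 1 0 0 0")

```text
time: 22.75
position: [0.5896, -0.1834, 0.1707]
tool_rot: [180.0, -0.0, 112.4]
ft_force: [0.1, 0.3, 0.1]
width: 0.0425
finger_force: 0.0
```

>>> servo_tool(targets="0.5 0 0 1 0 0 0; 0.5 0 0 1 0 0 0; 0.5 0 0 1 0 0 0; 0.5 0 0 1 0 0 0; 0.5 0 0 0.5 0 0 0")

```text
time: 23.25
position: [0.5891, -0.1834, 0.08]
tool_rot: [-179.9, -0.1, 112.4]
ft_force: [1.0, -1.0, 0.1]
width: 0.043
finger_force: 0.0
```

>>> servo_tool(targets="0.4 0 0 0 0 0 0; 0.3 0 0 0 0 0 0; 0.2 0 0 0 0 0 0; 0.1 0 0 0 0 0 0; 0.05 0 0 0 0 0 0")

```text
time: 23.75
position: [0.5902, -0.1847, 0.0824]
tool_rot: [179.9, 0.0, 112.3]
ft_force: [-1.8, 1.0, 8.6]
width: 0.0082
finger_force: 59.8
```

>>> servo_tool(targets="0 0 0 0 0 0 0; 0 0 0 0 0 0 0; 0 0 0 0 0 0 0; 0 0 0 0 0 0 0; 0 0 0 0 0 0 0")

```text
time: 24.25
position: [0.5902, -0.1847, 0.0824]
tool_rot: [179.9, 0.0, 112.3]
ft_force: [-1.2, 2.0, 9.0]
width: 0.0083
finger_force: 59.8
```

```bash
cat >> h.py <<'E'
def strap(S):
    h=cv2.cvtColor(S["image"],cv2.COLOR_RGB2HSV)
    m=((h[...,0]>100)&(h[...,0]<130)&(h[...,1]>120)).astype(np.uint8);m[:120]=0;m[240:]=0;m[:,:240]=0;m[:,355:]=0
    n,l,st,ce=cv2.connectedComponentsWithStats(m);print("blue",st[1:][st[1:,4]>10].tolist())
    i=1+np.argmax(st[1:,4]);v,u=np.nonzero(l==i);B=np.array([w2b(p) for p in plane(S,np.c_[u,v],.046)])
    print("strap x",B[:,0].min().round(3),B[:,0].max().round(3),"y",B[:,1].min().round(3),B[:,1].max().round(3))
E
python3 - <<'E'
from h import *
S=grab_frame("scene");s=get_state();print(w2b(s["position"]),s["position"],s["ft_force"]);strap(S)
E
```

```text
[-0.13293648 -0.00054956] [ 0.59016625 -0.18469647  0.08240551] [-1.99603928  1.79889166  9.45112971]
blue [[280, 175, 55, 44, 617]]
strap x -0.051 0.136 y -0.045 0.04
```

The bolt is gripped and the strap is level (tip at x ≈ -51 mm). Slide along the slot.

>>> servo_tool(targets="0 0.2 0 -0.05 0 0 0; 0 0.4 0 0 0 0 0; 0 0.4 0 0 0 0 0; 0 0.5 0 0 0 0 0; 0 0.5 0 0 0 0 0")

```text
time: 24.8
position: [0.5743, -0.1468, 0.0825]
tool_rot: [180.0, 0.0, 112.3]
ft_force: [0.3, -2.9, 0.2]
width: 0.0084
finger_force: 59.0
```

>>> servo_tool(targets="0 0.5 0 0 0 0 0; 0 0.5 0 0 0 0 0; 0 0.5 0 0 0 0 0; 0 0.4 0 0 0 0 0; 0 0 0 0 0 0 0")

```text
time: 25.3
position: [0.5597, -0.1111, 0.0824]
tool_rot: [-180.0, -0.0, 112.4]
ft_force: [-0.4, 2.1, 5.3]
width: 0.008
finger_force: 59.6
```

```bash
python3 - <<'E'
from h import *
S=grab_frame("scene");s=get_state();print(w2b(s["position"]),s["position"],s["tool_rot"],s["ft_force"],s["ft_torque"]);strap(S)
E
```

```text
[-0.05350996 -0.00041897] [ 0.55977841 -0.11131276  0.08243076] [-1.79997754e+02 -5.47008278e-02  1.12357654e+02] [-0.85574185  2.56028605  6.71834917] [0.78311135 0.34843559 0.04234504]
blue [[288, 175, 39, 44, 545], [328, 185, 7, 9, 28]]
strap x -0.052 0.133 y -0.028 0.039
```

>>> servo_tool(targets="0 0.2 0 0 0 0 0; 0 0.2 0 0 0 0 0; 0 0.15 0 0 0 0 0; 0 0.1 0 0 0 0 0; 0 0.1 0 0 0 0 0")

```text
time: 25.85
position: [0.5544, -0.0986, 0.0824]
tool_rot: [180.0, 0.0, 112.3]
ft_force: [1.4, -1.5, -0.0]
width: 0.0083
finger_force: 59.0
```

>>> servo_tool(targets="0 0.05 0 0 0 0 0; 0 0.05 0 0 0 0 0; 0 0.05 0 0 0 0 0; 0 0 0 0 0 0 0; 0 0 0 0 0 0 0")

```text
time: 26.35
position: [0.5537, -0.0968, 0.0825]
tool_rot: [180.0, 0.1, 112.3]
ft_force: [4.3, -8.3, 3.4]
width: 0.0085
finger_force: 59.3
```

```bash
python3 - <<'E'
from h import *
S=grab_frame("scene");s=get_state();print(w2b(s["position"]),s["position"],s["tool_rot"],s["ft_force"],s["ft_torque"]);strap(S)
E
```

```text
[-0.03782711 -0.00030803] [ 0.55369958 -0.09685552  0.08250031] [1.79958689e+02 1.05244248e-01 1.12269087e+02] [ 2.91098343 -7.49079585  3.20642195] [-2.0955727  -0.96491662  0.00545561]
blue [[289, 175, 38, 44, 499], [328, 185, 7, 9, 28]]
strap x -0.054 0.133 y -0.028 0.039
```

Home against the notch floor (x ≈ -38 mm, 9 N). Turn the bolt clockwise by 90°.

>>> servo_tool(targets="0 0 0 0 0 0 0.6; 0 0 0 0 0 0 1; 0 0 0 0 0 0 1; 0 0 0 0 0 0 1; 0 0 0 0 0 0 1")

```text
time: 26.9
position: [0.5531, -0.0971, 0.0825]
tool_rot: [180.0, 0.1, 91.0]
ft_force: [0.2, -9.3, 5.1]
width: 0.008
finger_force: 59.6
```

>>> servo_tool(targets="0 0 0 0 0 0 1; 0 0 0 0 0 0 1; 0 0 0 0 0 0 1; 0 0 0 0 0 0 1; 0 0 0 0 0 0 1")

```text
time: 27.4
position: [0.5529, -0.0971, 0.0825]
tool_rot: [180.0, 0.1, 68.1]
ft_force: [-1.7, -9.2, 6.8]
width: 0.0082
finger_force: 59.8
```

>>> servo_tool(targets="0 0 0 0 0 0 1; 0 0 0 0 0 0 1; 0 0 0 0 0 0 1; 0 0 0 0 0 0 1; 0 0 0 0 0 0 1")

```text
time: 27.9
position: [0.5527, -0.097, 0.0824]
tool_rot: [180.0, 0.1, 45.1]
ft_force: [-1.3, -8.6, 7.8]
width: 0.0081
finger_force: 59.9
```

>>> servo_tool(targets="0 0 0 0 0 0 1; 0 0 0 0 0 0 1; 0 0 0 0 0 0 1; 0 0 0 0 0 0 1; 0 0 0 0 0 0 0")

```text
time: 28.4
position: [0.5529, -0.0968, 0.0824]
tool_rot: [179.9, 0.1, 26.8]
ft_force: [-1.8, -6.1, 9.9]
width: 0.008
finger_force: 60.2
```

```bash
python3 - <<'E'
from h import *
s=get_state();print(w2b(s["position"]),s["position"],s["tool_rot"],s["ft_force"],s["ft_torque"])
E
```

```text
[-0.03741522  0.00043815] [ 0.55285274 -0.09675906  0.08240133] [1.79932422e+02 5.53336471e-02 2.68297371e+01] [-1.813001   -6.07033839  9.93942764] [-1.68475308  0.41440865 -0.03704621]
```

>>> servo_tool(targets="0 0 0 0 0 0 0.5; 0 0 0 0 0 0 0.45; 0 0 0 0 0 0 0; 0.2 0 0 0 0 0 0; 0.4 0 0 0 0 0 0")

```text
time: 28.9
position: [0.5528, -0.0952, 0.0819]
tool_rot: [-179.9, 0.0, 22.7]
ft_force: [0.6, 0.6, 0.1]
width: 0.0304
finger_force: 0.0
```

>>> servo_tool(targets="0.4 0 0 0 0 0 0; 0.4 0 0 -1 0 0 0; 0.4 0 0 -1 0 0 0; 0.4 0 0 -1 0 0 0; 0.4 0 0 -1 0 0 0")

```text
time: 29.4
position: [0.553, -0.0955, 0.1629]
tool_rot: [-180.0, 0.0, 22.7]
ft_force: [0.7, 0.2, -0.5]
width: 0.034
finger_force: 0.0
```

```bash
python3 - <<'E'
from h import *
S=grab_frame("scene");s=get_state();print(w2b(s["position"]),s["position"],s["tool_rot"],s["ft_force"]);strap(S)
h=cv2.cvtColor(S["image"],cv2.COLOR_RGB2HSV)
red=((h[...,0]<7)|(h[...,0]>174))&(h[...,1]>150)&(h[...,2]>60)
q=proj(S,[[*b2w(-.037),.068]])[0];print("hub px",q)
m=np.zeros(red.shape,bool);a,b=int(q[0]),int(q[1]);m[b-40:b+40,a-40:a+40]=red[b-40:b+40,a-40:a+40]
v,u=np.nonzero(m);P=np.array([w2b(p) for p in plane(S,np.c_[u,v],.068)])-[-.037,0];d=np.hypot(*P.T)
print(len(u),"far",d.max());F=P[(d>.03)&(d<.09)];print("lever ang",len(F),np.degrees(np.arctan2(F[:,1].mean(),F[:,0].mean())))
y=(h[...,0]>20)&(h[...,0]<34)&(h[...,1]>130)&(h[...,2]>60);n,l,st,ce=cv2.connectedComponentsWithStats(y.astype(np.uint8))
print("yellow",[(st[i].tolist(),w2b(plane(S,[ce[i]],.09)[0]).round(4).tolist()) for i in range(1,n) if abs(ce[i]-q).max()<40])
E
```

```text
[-0.03721217 -0.00094112] [ 0.55405056 -0.09604574  0.16565193] [ 1.79952275e+02 -1.36922308e-01  2.26911240e+01] [ 2.83914011 -1.23751734  4.46672376]
blue [[289, 175, 38, 44, 485], [328, 185, 7, 9, 29]]
strap x -0.054 0.133 y -0.028 0.039
hub px [287.13130044 205.56852031]
84 far 0.07568013250486937
lever ang 32 128.2676596440951
yellow [([284, 199, 8, 7, 33], [-0.0406, -0.0058])]
```

The lever points at 128° in the board frame, as expected. The next moves turn the shut gripper to yaw 150° so that I can push the lever with the tool's +x face.

>>> servo_tool(targets="0 0 0 0 0 0 -1; 0 0 0 0 0 0 -1; 0 0 0 0 0 0 -1; 0 0 0 0 0 0 -1; 0 0 0 0 0 0 -1")

```text
time: 29.95
position: [0.5531, -0.0955, 0.1621]
tool_rot: [-180.0, -0.0, 45.8]
ft_force: [0.6, -0.7, -0.3]
width: 0.0
finger_force: 0.0
```

>>> servo_tool(targets="0 0 0 0 0 0 -1; 0 0 0 0 0 0 -1; 0 0 0 0 0 0 -1; 0 0 0 0 0 0 -1; 0 0 0 0 0 0 -1")

```text
time: 30.45
position: [0.553, -0.0955, 0.1621]
tool_rot: [-180.0, -0.0, 68.7]
ft_force: [-0.6, -0.4, -0.0]
width: -0.0001
finger_force: 0.0
```

>>> servo_tool(targets="0 0 0 0 0 0 -1; 0 0 0 0 0 0 -1; 0 0 0 0 0 0 -1; 0 0 0 0 0 0 -1; 0 0 0 0 0 0 -1")

```text
time: 30.95
position: [0.5531, -0.0955, 0.1621]
tool_rot: [-180.0, -0.0, 91.7]
ft_force: [-0.4, -0.3, -0.0]
width: -0.0003
finger_force: 0.0
```

>>> servo_tool(targets="0 0 0 0 0 0 -1; 0 0 0 0 0 0 -1; 0 0 0 0 0 0 -1; 0 0 0 0 0 0 -1; 0 0 0 0 0 0 -1")

```text
time: 31.45
position: [0.5531, -0.0955, 0.1621]
tool_rot: [-180.0, -0.0, 114.6]
ft_force: [0.4, -0.2, -0.5]
width: -0.0002
finger_force: 0.0
```

>>> servo_tool(targets="0 0 0 0 0 0 -1; 0 0 0 0 0 0 -1; 0 0 0 0 0 0 -1; 0 0 0 0 0 0 -1; 0 0 0 0 0 0 -1")

```text
time: 31.95
position: [0.553, -0.0956, 0.1621]
tool_rot: [-180.0, -0.0, 137.5]
ft_force: [-0.7, -0.6, 0.2]
width: 0.0
finger_force: 0.0
```

>>> servo_tool(targets="0 0 0 0 0 0 -1; 0 0 0 0 0 0 -1; 0 0 0 0 0 0 -0.9; 0 0 0 0 0 0 0; 0 0 0 0 0 0 0")

```text
time: 32.45
position: [0.5531, -0.0958, 0.1622]
tool_rot: [180.0, -0.0, 150.5]
ft_force: [0.4, -0.3, -1.3]
width: 0.0003
finger_force: 0.0
```

```bash
python3 - <<'E'
from h import *
s=get_state();print(w2b(s["position"]),s["position"],s["tool_rot"],s["joint_positions"])
go([*b2w(-.0969,.0298),.056],s["tool_rot"][2])
E
```

```text
[-0.03657643 -0.00016525] [ 0.55309097 -0.09575362  0.16221802] [ 1.79991580e+02 -1.84460947e-02  1.50451827e+02] [ -9.87702743  30.40972391  19.08572647 105.96228417 -13.36408509
  45.82253717  76.59288847]
to go, tool axes at goal yaw: [-1.45 -3.04  5.31] turn [ 0. -0. -0.]
```

>>> servo_tool(targets="0 -0.5 -1 0 0 0 0; 0 -0.5 -1 0 0 0 0; 0 -0.45 -1 0 0 0 0; 0 0 0 1 0 0 0; 0 0 0 1 0 0 0")

```text
time: 32.95
position: [0.5491, -0.163, 0.1221]
tool_rot: [180.0, 0.1, 150.4]
ft_force: [0.6, 0.2, -0.1]
width: 0.0
finger_force: 0.0
```

>>> servo_tool(targets="0 0 0 1 0 0 0; 0 0 0 1 0 0 0; 0 0 0 0.8 0 0 0; 0 0 0 0.5 0 0 0; 0 0 0 0 0 0 0")

```text
time: 33.45
position: [0.5484, -0.1622, 0.0553]
tool_rot: [-180.0, -0.1, 150.5]
ft_force: [-0.4, -0.0, 0.5]
width: 0.0001
finger_force: 0.0
```

```bash
python3 - <<'E'
from h import *
s=get_state();print(w2b(s["position"]),s["position"],s["tool_rot"],s["ft_force"])
E
```

```text
[-0.09618236  0.02951626] [ 0.54836311 -0.16217279  0.05525005] [-1.79957145e+02 -9.91571246e-02  1.50522810e+02] [-0.3748032  -0.04087308  0.45864971]
```

>>> servo_tool(targets="0 0.3 0 0 0 0 0; 0 0.28 0 0 0 0 0; 0 0.24 -0.06 0 0 0 1; 0 0.24 -0.06 0 0 0 1; 0 0.24 -0.06 0 0 0 1")

```text
time: 33.95
position: [0.525, -0.1515, 0.0572]
tool_rot: [179.9, 0.1, 136.6]
ft_force: [1.5, -0.8, -1.4]
width: 0.0002
finger_force: 0.7
```

>>> servo_tool(targets="0 0.24 -0.06 0 0 0 1; 0 0.24 -0.06 0 0 0 1; 0 0.24 -0.06 0 0 0 1; 0 0.24 -0.06 0 0 0 1; 0 0.24 -0.06 0 0 0 1")

```text
time: 34.45
position: [0.5057, -0.1361, 0.0571]
tool_rot: [179.9, 0.0, 113.7]
ft_force: [2.0, -1.6, 0.0]
width: 0.0003
finger_force: 0.7
```

```bash
cat >>h.py <<'E'
def lever(S):
    s=get_state();p=w2b(s["position"]);th=s["tool_rot"][2]-BY+90
    d=p-[-.0375,0];t=np.radians(th-90);print("tcp",p.round(4),s["position"][2].round(4),"lever by tool",round(th,1),"along t",(d@[np.cos(t),np.sin(t)]).round(4),"rad",(d@[-np.sin(t),np.cos(t)]).round(4),"F",s["ft_force"].round(1),"M",s["ft_torque"].round(2))
    h=cv2.cvtColor(S["image"],cv2.COLOR_RGB2HSV)
    red=((h[...,0]<7)|(h[...,0]>174))&(h[...,1]>150)&(h[...,2]>60)
    q=proj(S,[[*b2w(-.037),.068]])[0];m=np.zeros(red.shape,bool);a,b=int(q[0]),int(q[1]);m[b-40:b+40,a-40:a+40]=red[b-40:b+40,a-40:a+40]
    v,u=np.nonzero(m);P=np.array([w2b(p) for p in plane(S,np.c_[u,v],.065)])-[-.037,0];d=np.hypot(*P.T);F=P[(d>.03)&(d<.09)]
    if len(F):print("lever seen",len(F),np.degrees(np.arctan2(F[:,1].mean(),F[:,0].mean())).round(1))
    y=(h[...,0]>20)&(h[...,0]<34)&(h[...,1]>130)&(h[...,2]>60);n,l,st,ce=cv2.connectedComponentsWithStats(y.astype(np.uint8))
    print("yellow",[(st[i].tolist(),w2b(plane(S,[ce[i]],.09)[0]).round(4).tolist()) for i in range(1,n) if abs(ce[i]-q).max()<40])
E
python3 - <<'E'
from h import *
S=grab_frame("scene");lever(S);strap(S)
E
```

```text
tcp [-0.055   0.0593] 0.057 lever by tool 91.0 along t -0.0165 rad 0.0596 F [ 1.3 -0.9 -0.9] M [-0.2  -0.08 -0.07]
lever seen 16 92.8
yellow [([283, 198, 8, 8, 33], [-0.0395, -0.0029])]
blue [[289, 175, 46, 44, 523]]
strap x -0.054 0.136 y -0.045 0.039
```

>>> servo_tool(targets="0 0.24 -0.06 0.05 0 0 1; 0 0.24 -0.06 0.05 0 0 1; 0 0.24 -0.06 0.05 0 0 1; 0 0.24 -0.06 0 0 0 1; 0 0.24 -0.06 0 0 0 1")

```text
time: 35.0
position: [0.494, -0.1148, 0.054]
tool_rot: [179.9, 0.0, 90.9]
ft_force: [1.5, -2.2, -0.7]
width: 0.0
finger_force: 1.0
```

>>> servo_tool(targets="0 0.24 -0.06 0 0 0 1; 0 0.24 -0.06 0 0 0 1; 0 0.24 -0.06 0 0 0 1; 0 0.24 -0.06 0 0 0 1; 0 0 0 0 0 0 0")

```text
time: 35.5
position: [0.4912, -0.0947, 0.0537]
tool_rot: [180.0, -0.0, 72.7]
ft_force: [0.4, -0.6, 0.5]
width: -0.0003
finger_force: 0.1
```

```bash
python3 - <<'E'
from h import *
S=grab_frame("scene");lever(S);strap(S)
E
```

```text
tcp [-0.0122  0.0568] 0.0537 lever by tool 50.5 along t -0.0167 rad 0.0599 F [-0.5 -0.7  0.3] M [-0.05 -0.01  0.05]
lever seen 16 50.5
yellow [([284, 197, 8, 9, 36], [-0.0384, -0.0032])]
blue [[289, 175, 46, 44, 523]]
strap x -0.054 0.136 y -0.045 0.039
```

>>> servo_tool(targets="0 0.24 -0.06 0 0 0 1; 0 0.24 -0.06 0 0 0 1; 0 0.24 -0.06 0 0 0 1; 0 0.24 -0.06 0 0 0 1; 0 0 0 0 0 0 0")

```text
time: 36.05
position: [0.4945, -0.0757, 0.0534]
tool_rot: [-180.0, 0.0, 54.4]
ft_force: [-0.4, -0.7, -0.3]
width: -0.0
finger_force: 0.0
```

```bash
python3 - <<'E'
from h import *
S=grab_frame("scene");lever(S);strap(S)
E
```

```text
tcp [0.0042 0.0465] 0.0534 lever by tool 32.2 along t -0.0172 rad 0.06 F [-0.9 -0.3  0.3] M [-0.03  0.01  0.01]
lever seen 21 32.6
yellow [([284, 198, 8, 8, 35], [-0.0382, -0.0039])]
blue [[289, 175, 46, 44, 517]]
strap x -0.054 0.136 y -0.045 0.039
```

>>> servo_tool(targets="0 0.12 -0.03 0 0 0 0.5; 0 0.12 -0.03 0 0 0 0.5; 0 0.12 -0.03 0 0 0 0.5; 0 0.12 -0.03 0 0 0 0.5; 0 0.12 -0.03 0 0 0 0.5")

```text
time: 36.6
position: [0.4994, -0.0653, 0.0533]
tool_rot: [-180.0, 0.0, 43.0]
ft_force: [-2.2, -1.5, -0.3]
width: -0.0001
finger_force: 1.5
```

>>> servo_tool(targets="0 0.12 -0.03 0 0 0 0.5; 0 0.12 -0.03 0 0 0 0.5; 0 0.12 -0.03 0 0 0 0.5; 0 0.12 -0.03 0 0 0 0.5; 0 0.12 -0.03 0 0 0 0.5")

```text
time: 37.1
position: [0.5067, -0.0554, 0.0532]
tool_rot: [-179.9, 0.1, 31.5]
ft_force: [-2.9, -2.3, -2.4]
width: 0.0002
finger_force: 1.8
```

```bash
python3 - <<'E'
from h import *
S=grab_frame("scene");lever(S);strap(S)
E
```

```text
tcp [0.0186 0.027 ] 0.0531 lever by tool 9.0 along t -0.0179 rad 0.0596 F [-2.6 -2.3 -3.1] M [-0.46  0.63  0.04]
lever seen 30 8.1
yellow [([284, 198, 7, 8, 32], [-0.0386, -0.0033])]
blue [[289, 175, 38, 44, 452], [328, 185, 7, 9, 31]]
strap x -0.054 0.133 y -0.028 0.039
```

>>> servo_tool(targets="0 0.12 -0.03 0 0 0 0.5; 0 0.12 -0.03 0 0 0 0.5; 0 0.12 -0.03 0 0 0 0.5; 0 0.06 -0.02 0 0 0 0.25; 0 0 0 0 0 0 0")

```text
time: 37.65
position: [0.5117, -0.0501, 0.0529]
tool_rot: [-179.9, 0.2, 23.5]
ft_force: [-9.8, -4.8, -1.0]
width: 0.0001
finger_force: 5.8
```

```bash
python3 - <<'E'
from h import *
S=grab_frame("scene");lever(S);strap(S)
h=cv2.cvtColor(S["image"],cv2.COLOR_RGB2HSV)
y=(h[...,0]>20)&(h[...,0]<34)&(h[...,1]>130)&(h[...,2]>60);v,u=np.nonzero(y[190:212,275:300]);P=np.array([w2b(p) for p in plane(S,np.c_[u+275,v+190],.092)])
c=P.mean(0);w,V=np.linalg.eigh((P-c).T@(P-c));print("tab axis board deg",np.degrees(np.arctan2(*V[::-1,1])),w)
E
```

```text
tcp [0.0214 0.0207] 0.0529 lever by tool 1.2 along t -0.0195 rad 0.0593 F [-10.4  -4.6  -0.9] M [-1.07  2.27  0.04]
lever seen 35 2.0
yellow [([284, 198, 7, 8, 30], [-0.0386, -0.0042])]
blue [[289, 175, 38, 44, 416], [328, 185, 7, 9, 32]]
strap x -0.054 0.133 y -0.028 0.039
tab axis board deg 73.96011764990753 [0.00028691 0.00219848]
```

The force builds at the end of travel (11 N, lever at about 3°), so the nut is on its stop. I back off and clear out.

>>> servo_tool(targets="0 -0.3 0 0 0 0 0; 0 -0.5 0 0 0 0 0; 0 0 0 -1 0 0 0; 0 0 0 -1 0 0 0; 0 0 0 -1 0 0 0")

```text
time: 38.2
position: [0.4986, -0.0559, 0.1141]
tool_rot: [-180.0, -0.0, 23.5]
ft_force: [0.6, 0.5, 0.1]
width: -0.0001
finger_force: 0.0
```

>>> servo_tool(targets="0 0 0 -1 0 0 0; 0 0 0 -1 0 0 0; 0 -1 0 -1 0 0 0; 0 -1 0 -1 0 0 0; 0 -1 0 -1 0 0 0")

```text
time: 38.7
position: [0.4429, -0.0798, 0.2139]
tool_rot: [-179.9, -0.0, 23.5]
ft_force: [-0.2, -0.0, 0.7]
width: 0.0001
finger_force: 0.0
```

>>> servo_tool(targets="0 -1 0 -1 0 0 0; 0 -1 0 0 0 0 0; 0 -1 0 0 0 0 0; 0 -1 0 0 0 0 0; 0 -1 0 0 0 0 0")

```text
time: 39.2
position: [0.351, -0.1193, 0.233]
tool_rot: [-179.9, -0.0, 23.5]
ft_force: [0.3, -0.3, 0.4]
width: 0.0004
finger_force: 0.0
```

```bash
python3 - <<'E'
from h import *
S=grab_frame("scene");T=grab_frame("top");lever(S);strap(S);fig(S)
a=cv2.resize(cv2.cvtColor(S["image"],cv2.COLOR_RGB2BGR)[150:245,240:350],None,fx=4,fy=4,interpolation=2)
b=cv2.resize(cv2.cvtColor(T["image"],cv2.COLOR_RGB2BGR)[165:250,285:375],None,fx=4,fy=4,interpolation=2)
b=cv2.copyMakeBorder(b,0,a.shape[0]-b.shape[0],0,0,0);cv2.imwrite("pics/z.png",np.hstack([a,b]))
E
```

```text
tcp [0.0189 0.1965] 0.233 lever by tool 1.0 along t -0.1955 rad 0.0597 F [0.5 0.  0.1] M [ 0.02 -0.02  0.03]
lever seen 36 1.8
yellow [([284, 198, 7, 8, 28], [-0.0395, -0.0039])]
blue [[289, 175, 38, 44, 425], [328, 185, 7, 9, 29]]
strap x -0.054 0.133 y -0.028 0.039
fig n 26 x -0.0479 -0.0245 y -0.0091 0.0159 mean [-0.0386  0.0016] ax [-0.65  0.76] ev [0.00033422 0.00225621]
```

View pics/z.png

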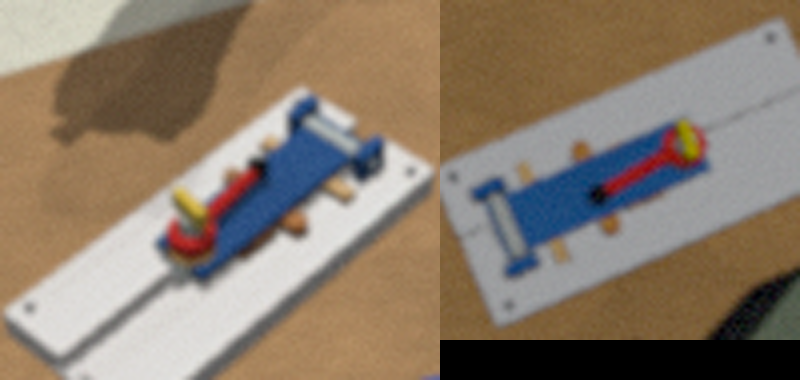

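The strap lies flat on the figure, whose arms stick out both sides. The bolt sits in the notch at (190,235) in the left crop. The tab, at (685,140) in the right crop, is across the slot, and the lever lies along the strap. Next, one quick number for squareness.

```bash
python3 - <<'E'
from h import *
for _ in range(3):
    T=grab_frame("top");h=cv2.cvtColor(T["image"],cv2.COLOR_RGB2HSV)
    y=(h[...,0]>20)&(h[...,0]<36)&(h[...,1]>120)&(h[...,2]>80);v,u=np.nonzero(y[190:210,335:365]);P=np.array([w2b(p) for p in plane(T,np.c_[u+335,v+190],.094)])
    c=P.mean(0);w,V=np.linalg.eigh((P-c).T@(P-c));print(len(u),c.round(4),"tab axis deg",np.degrees(np.arctan2(*V[::-1,1])).round(1),np.sqrt(w/len(u)).round(4))
E
```

```text
32 [-0.0364  0.0003] tab axis deg 80.9 [0.0029 0.0087]
31 [-0.0362  0.0003] tab axis deg 83.3 [0.0029 0.0087]
32 [-0.0364  0.0003] tab axis deg 80.9 [0.0029 0.0087]
```

```bash
python3 -c "
from rig import *
print(sign_off())"
```

```text
the job is handed in; nothing more can be done
None
```

The job is handed in with no verdict returned: figure against the bar, strap flat on it, bolt home in the notch (x ≈ -36 mm) about 8° past square, lever nut turned to its stop, arm clear, bystanders not re-measured; one early misstep pressed a fingertip on a foot at about 100 N.

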